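Get the tamper out from behind the containers

ROBOT

A 6-joint arm with a two-finger parallel gripper is mounted at the origin on the work surface. World frame = base frame: x ahead of the robot, y to its left, z up, the work surface at z = 0. Lengths are in m, angles in rad, forces in N, time in s.
With the tool pointing down it reaches from about 0.275 to 0.975 m from the base axis. Payload 8.4 kg.
Tool frame: the origin (TCP) lies at the very end of the fingers, on their centre line; the grasp point (between the pads) lies 19 mm behind it; z points along the fingers, x is the direction in which the jaws open and shut, and the axes are right-handed (so a half turn about z gives the same grasp; the last joint's range is limited). The gripper opens to 92 mm and grips with 3 to 60 N. Pads are 20 mm wide; open, the fingers measure 128 mm over their backs; the gripper's body (75 mm by 189 mm) begins 69 mm behind the grasp point.
Start: joints at [-0.002, 0.353, 1.633, -0, 1.155, -0.002], TCP at [0.625, -0, 0.215] pointing down, gripper open.
Joint ranges: [-2.63, 2.63], [-0.92, 2.1], [0.06, 2.66], [-1.3, 4.44], [0, 2.69], [-3.02, 3.02]. Speed limits (rad/s): [2.22, 2.22, 2.79, 3.14, 3.14, 3.14].

INTERFACE

Orientations are given as a rotation vector (axis times angle).
In Python, from workcell import env gives the robot as it stands.
- The arm moves only by the tool move_arm, never from a script. Its argument "steps" is a list of rows, each a list of 2 entries, a list of its own where there are three numbers: the shift along the tool's x, y, z in m, then the turn, a rotation vector about the tool's x, y, z in degrees. A call has 1 to 20 rows; each row is the pose to reach, as a shift and turn from the pose commanded when the call began, along the tool's axes at that moment; what a row does not reach only later rows make up. A row lasts 1/12 s, in which the tool goes at most 41.7 mm and 7.16 degrees, less where a joint would pass 70% of its speed; a pose out of reach is approached as far as the arm can. A call with a gripper value outside its range is refused whole. "grip" is the finger opening in m, from 0 to 0.0919, set as the call begins (left out, the last holds). The fingers move at their own pace and stop on an object; the grip force is fixed at half the most. Time passes only in rows, so rows that repeat a pose let the fingers close. It gives the time, the measured TCP pose, the force and the opening at its end, in the units of the state.
- env.read_state(): the state, without advancing time (a new reading comes with each control period).
- env.camera(name): name is "scene" or "side" or "wrist"; returns a dict with "frame" (400x640x3 uint8, blue, green, red), "range_z" (400x640 float32, m along the optical axis (not along the pixel's ray), 0 where there is no reading), "mtx" (3x3 intrinsics, pixels), "cam_to_world" (4x4, takes a point from camera to world coordinates). Camera axes: x right, y up, looking along -z (the intrinsics and any distortion apply to the point x, -y, -z); pixel columns grow to the right and rows downward; lengths in m; the calibration is good to about 2 mm. A picture is of the moment at which its call begins.
- env.close_job(): hands the job in, once; it reports no verdict.
Trained networks look in a picture, given as the dict that the camera call returned (one of the last four; its "shot" number tells which), for a name from the list of things; names that differ only in an ending like _2 or _b are one class to them, and where a whole thing is asked for, a point or a joint stands for the part that bears it (a point fixed in the world has none). Each returns a list of dicts, best first, with "confidence" (0 to 1); they miss things now and then, are a little off and sometimes report something else, mostly with a low value. They report only what shows in the picture. A call takes as long as a camera call.
- env.search_frame(picture, target): "xyz" ([x, y, z] in m, in the coordinates of the camera as it stood for that picture, good to about 4 mm: the middle of the surface that is visible of it).
The state is a dict: "t": time; "joints": joint angles; "qd": joint speeds; "joint_torque": joint torques, N m; "position": TCP position; "tool_rot": TCP orientation; "force": force on the tool from outside, world axes, zero at the start; "torque": the same for the moment, N m; "grip_width": finger opening in m.
Only numpy, scipy, OpenCV 4.12 (cv2) and the standard library are available. Lean on these libraries where they do the work, as an engineer would, in place of code of your own. Each camera call takes 0.05 s, during which the arm holds its last target. There are 200 camera calls.

TASK

The coffee tamper is boxed in on the wooden board behind the square tin, the sugar pourer and the cocoa shaker. Without moving the tamper yet, clear all three containers into the aluminium side tray, standing upright; then set the tamper upright inside the steel ring on the rubber mat; only then put the three containers back, each upright on the very cork spot it came from. Leave the cup and the milk jug alone.

Things in the scene. Friction and masses are not known exactly. Their poses are not given: they have to be found in the camera images.
- tin: Loose square tin of plain steel, 58 x 58 mm and 112 mm high, with a round cap 44 mm across on top (124 mm high in all), 0.2 to 0.4 kg. x and y are square to its sides. Starts on one of the three cork spots of the board. Grip it across two sides 70 to 100 mm above its underside. Origin: centre of its underside; z up its axis.
- pourer: Loose sugar pourer: cream-white round jar 62 mm across and 110 mm high with a steel band, and above it a steel cone with a spout (138 mm high in all), 0.2 to 0.45 kg. Starts on one of the three cork spots. Grip the jar 80 to 100 mm above its underside. Origin: centre of its underside; z up its axis.
- shaker: Loose cocoa shaker: round steel can 54 mm across and 98 mm high with a dark domed top (117 mm high in all), 0.17 to 0.35 kg. Starts on one of the three cork spots. Grip the can 65 to 85 mm above its underside. Origin: centre of its underside; z up its axis.
- tamper: Loose coffee tamper, 85 mm high, 0.27 to 0.53 kg: round steel foot 58 mm across and 18 mm high, narrow neck, dark wooden handle 31 mm across at 60 to 76 mm above the underside (grip it there). Stands on the board behind the containers (far side from the robot), about 70 mm from the line of cork spots. Origin: centre of its underside; z up its axis.
- board: Fixed dark wooden board 170 (x) x 290 (y) x 18 mm; its top is 18 mm above the counter. Three flush round light cork spots 76 mm across at its x = -35 mm and y = -95, 0 and +95 mm: one container starts on each, within 4 mm of its centre. Origin: centre of its underside, on the counter.
- tray: Fixed shallow aluminium side tray 310 (x) x 125 (y) mm, floor 4 mm above the counter, rim 14 mm high and 4 mm thick; holds the three containers in a row along its x, for instance at x = -95, 0 and +95 mm. It lies to the robot's left or right. Origin: centre of its underside, on the counter.
- seat: Fixed grey rubber mat 140 (x) x 120 (y) x 6 mm with an upright steel ring in its middle, inside diameter 78 mm, rim 6 mm above the mat (12 mm above the counter); the tamper's foot stands inside the ring on the mat. It lies on the other side from the tray. Origin: centre of its underside, on the counter, under the ring's centre.
- cup: Loose white coffee mug, 68 mm across and 58 mm high, beyond the board; leave it alone. Origin: centre of its underside; z up its axis.
- jug: Loose steel milk jug, 84 mm across and 95 mm high, with a handle, beyond the board; leave it alone. Origin: centre of its underside; z up its axis.

How it is judged:
On the way, in this order (a step that is already met when the one before it is completed fails the run):
1. tin, pourer and shaker all stand upright and released in the side tray, the tamper still where it was (within 15 mm) (distance of tamper from where it was at the start of the episode below 0.015 m and x of tin in the frame of tray between -0.14 and 0.14 m and y of tin in the frame of tray between -0.045 and 0.045 m and z of each of tin, pourer, shaker in the frame of tray below 0.012 m and angle between each of tin, pourer, shaker's own z axis and vertical below 0.1 rad and contact force between the fingers and tin below 0.5 N and x of pourer in the frame of tray between -0.14 and 0.14 m and y of pourer in the frame of tray between -0.045 and 0.045 m and contact force between the fingers and pourer below 0.5 N and x of shaker in the frame of tray between -0.14 and 0.14 m and y of shaker in the frame of tray between -0.045 and 0.045 m and contact force between the fingers and shaker below 0.5 N), for 0.2 s.
2. the tamper stands upright and released inside the ring, the three containers still standing in the tray (horizontal distance between tamper and seat below 0.013 m and z of tamper in the frame of seat below 0.01 m and angle between tamper's own z axis and vertical below 0.06 rad and contact force between the fingers and tamper below 0.5 N and x of tin in the frame of tray between -0.14 and 0.14 m and y of tin in the frame of tray between -0.045 and 0.045 m and z of each of tin, pourer, shaker in the frame of tray below 0.012 m and angle between each of tin, pourer, shaker's own z axis and vertical below 0.1 rad and contact force between the fingers and tin below 0.5 N and x of pourer in the frame of tray between -0.14 and 0.14 m and y of pourer in the frame of tray between -0.045 and 0.045 m and contact force between the fingers and pourer below 0.5 N and x of shaker in the frame of tray between -0.14 and 0.14 m and y of shaker in the frame of tray between -0.045 and 0.045 m and contact force between the fingers and shaker below 0.5 N), for 0.2 s.
At the end, for the whole second after the job is handed in: The tamper stands upright (3 degrees) on the mat inside the ring, within 13 mm of its centre; tin, pourer and shaker each stand upright (6 degrees) within 15 mm of where that one stood at the start; all are released and at rest (horizontal distance between tamper and seat below 0.013 m and z of tamper in the frame of seat below 0.01 m and angle between tamper's own z axis and vertical below 0.06 rad and contact force between the fingers and tamper below 0.5 N and linear speed of each of tamper, tin, pourer, shaker below 0.02 m/s and distance of each of tin, pourer, shaker from where it was at the start of the episode below 0.015 m and angle between each of tin, pourer, shaker's own z axis and vertical below 0.1 rad and contact force between the fingers and tin below 0.5 N and contact force between the fingers and pourer below 0.5 N and contact force between the fingers and shaker below 0.5 N); the robot touches nothing.
It fails at once if the cup or the milk jug is moved more than 30 mm (distance of any of cup, jug from where it was at the start of the episode above 0.03 m).
It fails at once if a container or the tamper is tipped over (more than 40 degrees) (angle between any of tin, pourer, shaker, tamper's own z axis and vertical above 0.7 rad).
It also fails if it takes over 136 s, if anything falls off the work surface, if the arm or the gripper's body presses on something with over 40 N, if the wrist force passes 120 N, or if a joint passes its speed limit or range.

## Working session

There is one attempt and no reset: what is moved stays moved. The work goes in short steps, Python scripts to look and compute and a tool call to move; the robot and the scene stay as the last step left them, time stands still between calls to the robot, and variables do not carry over. Pictures are saved under pics/ and viewed, about 12 in all and at most 16, crops included, and the job is handed in when it is done.

Besides the shell and the picture viewer there is one more tool, called after "Call:" in YAML: its name, and indented under it one key for each argument. move_arm: Moves the arm, as the interface text tells. Its arguments: {"type":"object","properties":{"steps":{"type":"array"},"grip":{"type":"number"}},"required":["steps"]}

```bash
mkdir -p pics; ls
cat > h.py <<'E'
import numpy as np, cv2
from workcell import env
def cloud(p):
    z=p["range_z"]; h,w=z.shape; K=p["mtx"]; v,u=np.mgrid[:h,:w]
    c=np.stack([(u-K[0,2])/K[0,0]*z,-(v-K[1,2])/K[1,1]*z,-z,np.ones_like(z)],-1)
    P=(c@np.array(p["cam_to_world"]).T)[...,:3]; P[z<=0]=np.nan
    return P
def find(p,t,n=2):
    T=np.array(p["cam_to_world"])
    return [(np.round(T[:3,:3]@np.array(d["xyz"])+T[:3,3],4).tolist(),round(d["confidence"],2)) for d in env.search_frame(p,t)[:n]]
E
python3 - <<'E'
from h import *
s=env.read_state(); print(s["t"],s["position"],s["tool_rot"],s["grip_width"])
for n in ["scene","side"]:
    p=env.camera(n); cv2.imwrite(f"pics/{n}0.png",p["frame"]); print(n,p["cam_to_world"])
    np.save(f"pics/{n}0.npy",cloud(p))
    for t in "tin pourer shaker tamper board tray seat cup jug".split(): print(t,find(p,t))
E
```

```text
pics
0.0 [6.24491570e-01 1.28288297e-05 2.13850143e-01] [-3.14157669e+00  4.67567457e-06  2.24031030e-03] 0.09185882802292508
scene [[-0.64201452 -0.63376699  0.43145887  0.96831978]
 [ 0.76664497 -0.536937    0.35207123  0.27580405]
 [ 0.00853511  0.55681062  0.83059562  0.7008133 ]
 [ 0.          0.          0.          1.        ]]
tin [([0.5706, 0.1337, 0.1118], 0.92)]
pourer [([0.5397, -0.0508, 0.1002], 0.65)]
shaker [([0.5523, 0.0367, 0.1054], 0.79)]
tamper [([0.6108, -0.0161, 0.0376], 0.8), ([0.4901, -0.3179, 0.0039], 0.26)]
board [([0.786, -0.1471, 0.0551], 0.68), ([0.6094, 0.0611, 0.0213], 0.65)]
tray [([0.4942, 0.2862, 0.0037], 0.76), ([0.6059, 0.0608, 0.0208], 0.54)]
seat [([0.4895, -0.3199, 0.0033], 0.66)]
cup [([0.7772, 0.1123, 0.0237], 0.76)]
jug [([0.7867, -0.1479, 0.0555], 0.92)]
side [[ 0.91864663  0.23318706 -0.31892345  0.31542792]
 [-0.39489464  0.56669432 -0.72312915 -0.70784028]
 [ 0.01210775  0.79024132  0.61267614  0.66030587]
 [ 0.          0.          0.          1.        ]]
tin []
pourer [([0.5144, -0.0896, 0.097], 0.64)]
shaker [([0.5273, 0.0118, 0.1174], 0.92)]
tamper [([0.5913, -0.0354, 0.0369], 0.58)]
board [([0.5706, -0.0604, 0.0137], 0.55)]
tray [([0.4307, 0.2785, 0.0057], 0.67), ([0.5921, -0.0363, 0.0376], 0.55)]
seat [([0.4579, -0.3041, 0.0046], 0.77), ([0.5939, -0.0358, 0.0373], 0.32)]
cup [([0.78, 0.1006, 0.0357], 0.56)]
jug [([0.7765, -0.1783, 0.0568], 0.89)]
```

View pics/scene0.png

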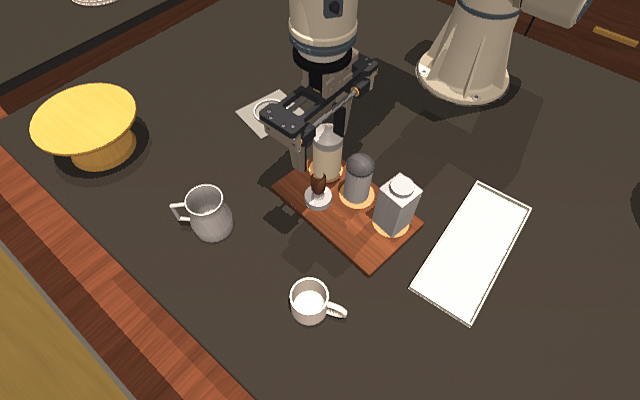

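View pics/side0.png

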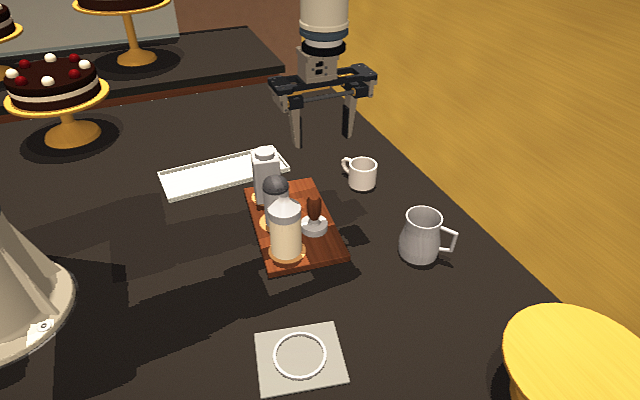

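The scene view shows pourer (327,150), shaker (357,180) and tin (397,205) in a row, with the tamper at (318,190) behind. The tray is on the left (+y) and the ring mat on the right (−y). Next I fit the geometry from both clouds.

```bash
cat > fit.py <<'E'
from h import *
from scipy.optimize import least_squares
def circ(Q,r,c0):
    # robust circle fit with known radius on visible arc
    f=lambda c:np.hypot(Q[:,0]-c[0],Q[:,1]-c[1])-r
    return least_squares(f,c0,loss="soft_l1",f_scale=0.002).x
def pick(P,c,rad,z0,z1):
    Q=P.reshape(-1,3); Q=Q[~np.isnan(Q[:,0])]
    return Q[(np.hypot(Q[:,0]-c[0],Q[:,1]-c[1])<rad)&(Q[:,2]>z0)&(Q[:,2]<z1)]
def rect(Q):
    (c,s,a)=cv2.minAreaRect((Q[:,:2]*1000).astype(np.float32)); return np.round(c,1),np.round(s,1),round(a,2)
E
python3 - <<'E'
from fit import *
C=[np.load(f"pics/{n}0.npy") for n in("scene","side")]
im=[cv2.imread(f"pics/{n}0.png") for n in("scene","side")]
A=np.concatenate([c.reshape(-1,3) for c in C])
for i in(0,1):
  for nm,c0,r,z0,z1 in [("pourer",(.515,-.065),.031,.05,.1),("shaker",(.54,.025),.027,.04,.1),("cap",(.565,.13),.022,.132,.141),("handle",(.605,-.02),.0155,.08,.092),("cup",(.78,.105),.034,.02,.055),("jug",(.79,-.16),.042,.02,.09)]:
    Q=pick(C[i],c0,.05,z0,z1)
    if len(Q)>8: print(i,nm,len(Q),np.round(circ(Q,r,np.array(c0)),4))
  Q=pick(C[i],(.565,.13),.055,.120,.130)
  Q=pick(C[i],(.565,.13),.055,.126,.133); print(i,"tin top",len(Q),rect(Q) if len(Q)>5 else 0)
  # board/tray/seat by colour+height
  hsv=cv2.cvtColor(im[i],cv2.COLOR_BGR2HSV)
  def m(x0,x1,y0,y1,z0,z1): 
    P=C[i]; return (P[...,0]>x0)&(P[...,0]<x1)&(P[...,1]>y0)&(P[...,1]<y1)&(P[...,2]>z0)&(P[...,2]<z1)
  for nm,b in [("board",(.4,.75,-.25,.25,.012,.024)),("tray",(.28,.72,.18,.4,-.01,.025)),("seat",(.33,.6,-.42,-.2,-.005,.025))]:
    k=m(*b)
    if nm=="tray": k&=hsv[...,2]>120
    if nm=="seat": k&=hsv[...,2]>90
    k=cv2.morphologyEx(k.astype(np.uint8),cv2.MORPH_OPEN,np.ones((3,3)))>0
    print(i,nm,k.sum(),rect(C[i][k]))
  k=m(.4,.75,-.25,.25,.012,.024)
E
```

```text
0 pourer 442 [ 0.5213 -0.0632]
0 shaker 463 [0.534  0.0281]
0 cap 113 [0.5772 0.1316]
0 handle 53 [ 0.5976 -0.0244]
0 cup 546 [0.7841 0.1128]
0 jug 1560 [ 0.781  -0.1579]
0 tin top 396 (array([544.1, 124.5]), array([58.9, 59.4]), 81.99)
0 board 5961 (array([568.3,  26.6]), array([289.2, 170.6]), 83.68)
0 tray 8499 (array([470. , 281.5]), array([327.6, 128.3]), 3.65)
0 seat 921 (array([ 457.7, -300.1]), array([131.5, 147. ]), 79.02)
1 pourer 618 [ 0.522 -0.064]
1 shaker 118 [0.5348 0.0275]
1 cap 115 [0.5439 0.123 ]
1 handle 67 [ 0.5985 -0.0252]
1 cup 566 [0.7824 0.1076]
1 jug 1573 [ 0.7826 -0.1558]
1 tin top 199 (array([542.4, 121.3]), array([61. , 57.6]), 80.53)
1 board 3638 (array([623.9,  -3.6]), array([335.4, 288.3]), 83.83)
1 tray 3054 (array([476.3, 290.1]), array([311.2, 154.9]), 3.53)
1 seat 5624 (array([ 460.8, -294.7]), array([126.2, 140.7]), 78.42)
```

Call:
move_arm:
  steps:
    - [[-0.03, -0.04, 0], [0, 0, 4]]
    - [[-0.06, -0.08, 0], [0, 0, 8]]
    - [[-0.082, -0.123, 0], [0, 0, 8]]
    - [[-0.082, -0.123, 0], [0, 0, 8]]
    - [[-0.082, -0.123, 0.0], [0, 0, 8]]
    - [[-0.082, -0.123, 0.0], [0, 0, 8]]
    - [[-0.082, -0.123, 0.03], [0, 0, 8]]
    - [[-0.082, -0.123, 0.03], [0, 0, 8]]
  grip: 0.0919

```text
t: 1.67
position: [0.5415, 0.1218, 0.1813]
tool_rot: [3.132, -0.22, -0.006]
force: [-1.2, -0.5, -1.2]
grip_width: 0.092
```

Run:
```python
from fit import *
p=env.camera("wrist"); cv2.imwrite("pics/w1.png",p["frame"]); P=cloud(p)
s=env.read_state(); print(s["t"],s["position"],s["force"],p["cam_to_world"][:,3])
for t in "tin pourer shaker tamper".split(): print(t,find(p,t))
Q=pick(P,(.543,.123),.055,.126,.133); print(len(Q),rect(Q) if len(Q)>5 else 0)
```

```text
1.7167 [0.54184933 0.12173745 0.18273601] [0.22138132 0.16160512 1.09035872] [0.55256237 0.2020039  0.35103371 1.        ]
tin [([0.5378, 0.1362, 0.1338], 0.71)]
pourer [([0.5234, -0.0363, 0.1111], 0.78)]
shaker [([0.5359, 0.0473, 0.1124], 0.7)]
tamper [([0.5928, -0.0142, 0.0399], 0.67)]
2269 (array([540.6, 125.1]), array([57.6, 57.9]), 80.82)
```

View pics/w1.png

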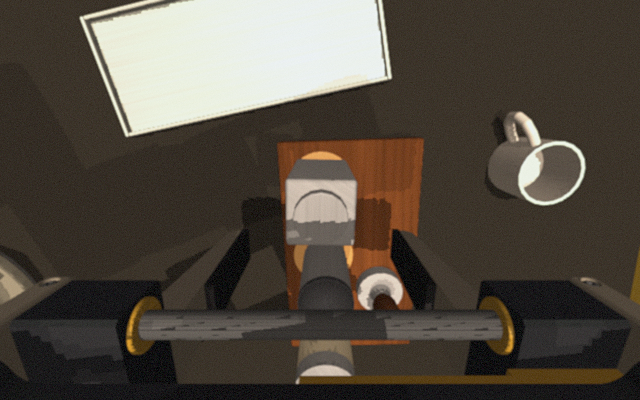

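Wrist view: the tin's top face is at (321,212), centred between the fingers, the tray sits upper left, and the cup is at (540,170). The tin estimates agree to 3 mm, so I'm descending and gripping.

Call:
move_arm:
  steps:
    - [[0, -0.002, 0.025], [0, 0, 1]]
    - [[0, -0.002, 0.05], [0, 0, 1]]
    - [[0, -0.002, 0.075], [0, 0, 1]]
    - [[0, -0.002, 0.098], [0, 0, 1]]
    - [[0, -0.002, 0.098], [0, 0, 1]]
    - [[0, -0.002, 0.098], [0, 0, 1]]

```text
t: 2.42
position: [0.5432, 0.1247, 0.0867]
tool_rot: [3.131, -0.247, -0.002]
force: [-0.6, -0.6, 0.5]
grip_width: 0.0923
```

Call:
move_arm:
  steps:
    - [[0, 0, 0], [0, 0, 0]]
    - [[0, 0, 0], [0, 0, 0]]
    - [[0, 0, 0], [0, 0, 0]]
    - [[0, 0, 0], [0, 0, 0]]
    - [[0, 0, 0], [0, 0, 0]]
    - [[0, 0, 0], [0, 0, 0]]
    - [[0, 0, 0], [0, 0, 0]]
    - [[0, 0, 0], [0, 0, 0]]
  grip: 0.03

```text
t: 3.08
position: [0.5433, 0.1251, 0.0871]
tool_rot: [-3.132, 0.247, -0.0]
force: [-2.2, 0.4, 6.8]
grip_width: 0.0577
```

Call:
move_arm:
  steps:
    - [[0, 0, -0.01], [0, 0, 0]]
    - [[0, 0, -0.03], [0, 0, 0]]
    - [[0, 0, -0.05], [0, 0, 0]]
    - [[0, 0, -0.065], [0, 0, 0]]
    - [[0, 0, -0.07], [0, 0, 0]]
    - [[0, 0, -0.07], [0, 0, 0]]

```text
t: 3.58
position: [0.544, 0.1251, 0.1579]
tool_rot: [-3.131, 0.246, -0.004]
force: [0.2, -0.8, -3.8]
grip_width: 0.0583
```

Run:
```python
from fit import *
s=env.read_state(); print(s["t"],s["position"],s["force"],s["grip_width"])
ps={n:env.camera(n) for n in("scene","side","wrist")}
for n,p in ps.items():
    P=cloud(p); S,V=cv2.split(cv2.cvtColor(p["frame"],cv2.COLOR_BGR2HSV))[1:]
    k=((P[...,0]>.28)&(P[...,0]<.68)&(P[...,1]>.2)&(P[...,1]<.38)&(P[...,2]<.02)&(V>130)&(S<90)).astype(np.uint8)
    k=cv2.morphologyEx(k,cv2.MORPH_OPEN,np.ones((3,3))); l,lab,st,_=cv2.connectedComponentsWithStats(k)
    k=lab==1+st[1:,4].argmax(); print(n,k.sum(),rect(P[k]), np.nanmedian(P[k],0), find(p,"tray"))
    cv2.imwrite(f"pics/lift_{n}.png",p["frame"])
```

```text
3.5833 [0.54399834 0.12514597 0.15794743] [ 0.220289   -0.84878344 -3.8040931 ] 0.05825163231637542
scene 8184 (array([475.4, 281.9]), array([315.5, 127.9]), 3.68) [0.49572925 0.28232927 0.00454563] [([0.4938, 0.2833, 0.0061], 0.7)]
side 2958 (array([444. , 289.2]), array([246.9, 156.1]), 3.72) [0.43065068 0.28099701 0.00386799] []
wrist 34164 (array([471.5, 284.5]), array([325.1, 132. ]), 3.45) [0.45719003 0.27596503 0.00402134] [([0.4526, 0.2785, 0.0026], 0.81), ([0.5325, 0.0227, 0.1326], 0.62)]
```

Call:
move_arm:
  steps:
    - [[0.001, -0.015, 0], [0, 0, -1]]
    - [[0.002, -0.04, 0], [0, 0, -3]]
    - [[0.004, -0.07, 0], [0, 0, -6]]
    - [[0.006, -0.1, 0], [0, 0, -9]]
    - [[0.008, -0.13, 0], [0, 0, -12]]
    - [[0.01, -0.155, 0], [0, 0, -12.6]]
    - [[0.0105, -0.168, 0], [0, 0, -12.6]]
    - [[0.0105, -0.168, 0], [0, 0, -12.6]]
    - [[0.0105, -0.168, 0.02], [0, 0, -12.6]]
    - [[0.0105, -0.168, 0.045], [0, 0, -12.6]]
    - [[0.0105, -0.168, 0.065], [0, 0, -12.6]]
    - [[0.0105, -0.168, 0.075], [0, 0, -12.6]]
    - [[0.0105, -0.168, 0.08], [0, 0, -12.6]]
    - [[0.0105, -0.168, 0.083], [0, 0, -12.6]]
    - [[0.0105, -0.168, 0.083], [0, 0, -12.6]]
    - [[0.0105, -0.168, 0.083], [0, 0, -12.6]]

```text
t: 5.22
position: [0.5807, 0.2894, 0.0747]
tool_rot: [-3.139, -0.098, -0.003]
force: [0.3, -0.4, -2.1]
grip_width: 0.0579
```

Call:
move_arm:
  steps:
    - [[0, 0, 0.001], [0, 0, 0]]
    - [[0, 0, 0.001], [0, 0, 0]]

```text
t: 5.38
position: [0.5805, 0.2895, 0.0733]
tool_rot: [-3.139, -0.099, -0.002]
force: [-0.2, 0.4, -3.4]
grip_width: 0.0581
```

Call:
move_arm:
  steps:
    - [[0, 0, 0.001], [0, 0, 0]]
    - [[0, 0, 0.001], [0, 0, 0]]
    - [[0, 0, 0.001], [0, 0, 0]]
    - [[0, 0, 0.001], [0, 0, 0]]
    - [[0, 0, 0], [0, 0, 0]]
    - [[0, 0, -0.03], [0, 0, 0]]
    - [[0, 0, -0.06], [0, 0, 0]]
    - [[0, 0, -0.1], [0, 0, 0]]
    - [[0, 0, -0.11], [0, 0, 0]]
  grip: 0.085

```text
t: 6.13
position: [0.5825, 0.2906, 0.1888]
tool_rot: [-3.137, -0.099, -0.011]
force: [1.1, 0.1, -0.2]
grip_width: 0.0853
```

Call:
move_arm:
  steps:
    - [[-0.01, 0.04, 0], [0, 0, 3]]
    - [[-0.02, 0.08, 0], [0, 0, 6]]
    - [[-0.03, 0.12, 0], [0, 0, 10]]
    - [[-0.04, 0.16, 0], [0, 0, 10]]
    - [[-0.05, 0.2, 0], [0, 0, 10]]
    - [[-0.06, 0.235, 0], [0, 0, 10]]
    - [[-0.0626, 0.258, 0], [0, 0, 10]]
    - [[-0.0626, 0.258, 0], [0, 0, 10]]
    - [[-0.0626, 0.258, 0.02], [0, 0, 10]]
    - [[-0.0626, 0.258, 0.02], [0, 0, 10]]
    - [[-0.0626, 0.258, 0.02], [0, 0, 10]]
  grip: 0.0919

```text
t: 7.05
position: [0.5331, 0.0283, 0.1621]
tool_rot: [-3.137, 0.175, 0.003]
force: [-0.2, 0.0, -0.4]
grip_width: 0.0921
```

Run:
```python
from fit import *
p=env.camera("wrist"); P=cloud(p)
s=env.read_state(); print(s["t"],s["position"],s["force"],s["tool_rot"])
Q=pick(P,(.534,.028),.045,.06,.112); print("shaker",len(Q),circ(Q,.027,np.array([.534,.028])))
q=env.camera("scene"); R=cloud(q)
print("cap", circ(pick(R,(.58,.289),.03,.118,.127),.022,np.array([.58,.289])), rect(pick(R,(.58,.289),.05,.110,.118)))
for n,c in(("scene",q),): print(find(c,"tamper"),find(c,"tin"))
cv2.imwrite("pics/s2.png",q["frame"])
```

```text
7.1 [0.53359504 0.02850506 0.16267321] [ 0.43178119 -0.09245831 -0.10696176] [-3.13667250e+00  1.74417521e-01  1.14056202e-03]
shaker 563 [0.53192541 0.02793052]
cap [0.580343   0.28916877] (array([581.6, 288.7]), array([59. , 57.7]), 3.72)
[([0.6131, -0.0174, 0.0396], 0.75)] [([0.6124, 0.2902, 0.112], 0.96)]
```

View pics/s2.png

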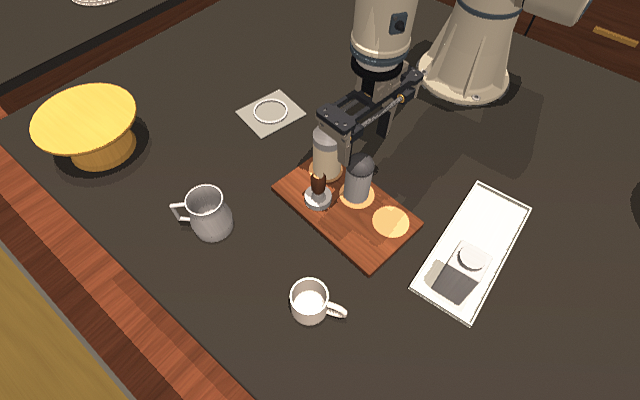

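The tin stands upright in the tray at pixel (470,262), its cork spot is empty at (391,221), and the gripper is centred over the shaker. Descending, gripping and lifting the shaker.

Call:
move_arm:
  steps:
    - [[0, 0, 0.025], [0, 0, 0]]
    - [[0, 0, 0.05], [0, 0, 0]]
    - [[0, 0, 0.075], [0, 0, 0]]
    - [[0, 0, 0.088], [0, 0, 0]]
    - [[0, 0, 0.088], [0, 0, 0]]
    - [[0, 0, 0.088], [0, 0, 0]]

```text
t: 7.75
position: [0.5336, 0.0281, 0.0746]
tool_rot: [3.137, -0.175, -0.001]
force: [-0.9, 0.2, 1.1]
grip_width: 0.0917
```

Call:
move_arm:
  steps:
    - [[0, 0, 0], [0, 0, 0]]
    - [[0, 0, 0], [0, 0, 0]]
    - [[0, 0, 0], [0, 0, 0]]
    - [[0, 0, 0], [0, 0, 0]]
    - [[0, 0, 0], [0, 0, 0]]
    - [[0, 0, 0], [0, 0, 0]]
    - [[0, 0, 0], [0, 0, 0]]
    - [[0, 0, 0], [0, 0, 0]]
  grip: 0.03

```text
t: 8.42
position: [0.5338, 0.0279, 0.0749]
tool_rot: [-3.137, 0.175, -0.0]
force: [-1.8, 0.1, 5.6]
grip_width: 0.0535
```

Call:
move_arm:
  steps:
    - [[0, 0, -0.01], [0, 0, 0]]
    - [[0, 0, -0.03], [0, 0, 0]]
    - [[0, 0, -0.05], [0, 0, 0]]
    - [[0, 0, -0.065], [0, 0, 0]]
    - [[0, 0, -0.07], [0, 0, 0]]
    - [[0, 0, -0.07], [0, 0, 0]]

```text
t: 8.92
position: [0.5344, 0.0279, 0.146]
tool_rot: [-3.136, 0.175, -0.004]
force: [1.0, -0.7, -2.8]
grip_width: 0.0535
```

Call:
move_arm:
  steps:
    - [[-0.005, -0.015, 0], [0, 0, -1]]
    - [[-0.014, -0.04, 0], [0, 0, -3]]
    - [[-0.025, -0.07, 0], [0, 0, -6]]
    - [[-0.036, -0.1, 0], [0, 0, -9]]
    - [[-0.047, -0.13, 0], [0, 0, -10]]
    - [[-0.058, -0.16, 0], [0, 0, -10]]
    - [[-0.069, -0.19, 0], [0, 0, -10]]
    - [[-0.08, -0.22, 0], [0, 0, -10]]
    - [[-0.0868, -0.24, 0], [0, 0, -10]]
    - [[-0.0868, -0.2466, 0], [0, 0, -10]]
    - [[-0.0868, -0.2466, 0], [0, 0, -10]]
    - [[-0.0868, -0.2466, 0.02], [0, 0, -10]]
    - [[-0.0868, -0.2466, 0.045], [0, 0, -10]]
    - [[-0.0868, -0.2466, 0.065], [0, 0, -10]]
    - [[-0.0868, -0.2466, 0.076], [0, 0, -10]]
    - [[-0.0868, -0.2466, 0.081], [0, 0, -10]]
    - [[-0.0868, -0.2466, 0.083], [0, 0, -10]]
    - [[-0.0868, -0.2466, 0.0837], [0, 0, -10]]
    - [[-0.0868, -0.2466, 0.0837], [0, 0, -10]]
    - [[-0.0868, -0.2466, 0.0837], [0, 0, -10]]

```text
t: 10.58
position: [0.4757, 0.2828, 0.0617]
tool_rot: [-3.139, -0.098, -0.002]
force: [0.2, 0.7, -2.1]
grip_width: 0.0534
```

Call:
move_arm:
  steps:
    - [[0, 0, 0], [0, 0, 0]]
    - [[0, 0, 0], [0, 0, 0]]
    - [[0, 0, 0], [0, 0, 0]]
    - [[0, 0, 0], [0, 0, 0]]
    - [[0, 0, 0], [0, 0, 0]]
    - [[0, 0, -0.03], [0, 0, 0]]
    - [[0, 0, -0.06], [0, 0, 0]]
    - [[0, 0, -0.1], [0, 0, 0]]
    - [[0, 0, -0.125], [0, 0, 0]]
    - [[0, 0, -0.125], [0, 0, 0]]
  grip: 0.08

```text
t: 11.42
position: [0.4777, 0.2843, 0.1916]
tool_rot: [-3.136, -0.099, -0.012]
force: [1.6, 1.2, -1.1]
grip_width: 0.0796
```

Call:
move_arm:
  steps:
    - [[0.003, 0.04, 0], [0, 0, 3]]
    - [[0.006, 0.08, 0], [0, 0, 6]]
    - [[0.009, 0.12, 0], [0, 0, 10]]
    - [[0.012, 0.16, 0], [0, 0, 10]]
    - [[0.015, 0.2, 0], [0, 0, 10]]
    - [[0.018, 0.24, 0], [0, 0, 10]]
    - [[0.02, 0.28, 0], [0, 0, 10]]
    - [[0.022, 0.32, 0], [0, 0, 10]]
    - [[0.0242, 0.3485, 0], [0, 0, 10]]
    - [[0.0242, 0.3485, 0], [0, 0, 10]]
    - [[0.0242, 0.3485, 0], [0, 0, 10]]
    - [[0.0242, 0.3485, 0], [0, 0, 10]]
  grip: 0.0919

```text
t: 12.42
position: [0.5205, -0.0633, 0.1854]
tool_rot: [-3.136, 0.176, 0.001]
force: [-0.1, 1.0, -1.0]
grip_width: 0.0919
```

Run:
```python
from fit import *
s=env.read_state(); print(s["t"],s["position"],s["force"],s["tool_rot"])
p=env.camera("wrist"); P=cloud(p); c=(.522,-.064)
Q=pick(P,c,.045,.06,.112); print("pourer",len(Q),circ(Q,.031,np.array(c)))
q=env.camera("scene"); R=cloud(q); c=(.475,.2825)
print("shaker", circ(pick(R,c,.04,.03,.09),.027,np.array(c)))
c=(.598,-.025); print("tamper", circ(pick(R,c,.03,.08,.092),.0155,np.array(c)),circ(pick(P,c,.03,.08,.092),.0155,np.array(c)))
```

```text
12.4167 [ 0.52048377 -0.06332942  0.18536956] [-0.08224208  1.02011873 -1.03002572] [-3.13618908e+00  1.76494938e-01  1.47179676e-03]
pourer 460 [ 0.51918301 -0.06330601]
shaker [0.47635978 0.28322518]
tamper [ 0.59797975 -0.0244516 ] [ 0.59607461 -0.0244436 ]
```

Call:
move_arm:
  steps:
    - [[0, 0, 0.025], [0, 0, 0]]
    - [[0, 0, 0.05], [0, 0, 0]]
    - [[0, 0, 0.075], [0, 0, 0]]
    - [[0, 0, 0.096], [0, 0, 0]]
    - [[0, 0, 0.096], [0, 0, 0]]
    - [[0, 0, 0.096], [0, 0, 0]]

```text
t: 13.02
position: [0.5202, -0.0626, 0.0894]
tool_rot: [-3.137, 0.173, 0.004]
force: [-0.9, -0.1, 0.4]
grip_width: 0.092
```

Call:
move_arm:
  steps:
    - [[0, 0, 0], [0, 0, 0]]
    - [[0, 0, 0], [0, 0, 0]]
    - [[0, 0, 0], [0, 0, 0]]
    - [[0, 0, 0], [0, 0, 0]]
    - [[0, 0, 0], [0, 0, 0]]
    - [[0, 0, 0], [0, 0, 0]]
    - [[0, 0, 0], [0, 0, 0]]
    - [[0, 0, 0], [0, 0, 0]]
  grip: 0.03

```text
t: 13.68
position: [0.5213, -0.0638, 0.0906]
tool_rot: [-3.137, 0.176, -0.001]
force: [-1.3, 1.3, 7.0]
grip_width: 0.0616
```

Call:
move_arm:
  steps:
    - [[0, 0, -0.01], [0, 0, 0]]
    - [[0, 0, -0.03], [0, 0, 0]]
    - [[0, 0, -0.05], [0, 0, 0]]
    - [[0, 0, -0.065], [0, 0, 0]]
    - [[0, 0, -0.07], [0, 0, 0]]
    - [[0, 0, -0.07], [0, 0, 0]]

```text
t: 14.18
position: [0.5217, -0.0639, 0.1613]
tool_rot: [3.136, -0.176, 0.004]
force: [-0.0, 0.3, -3.2]
grip_width: 0.0617
```

Call:
move_arm:
  steps:
    - [[-0.008, -0.012, 0], [0, 0, -1]]
    - [[-0.022, -0.034, 0], [0, 0, -3]]
    - [[-0.04, -0.06, 0], [0, 0, -6]]
    - [[-0.06, -0.09, 0], [0, 0, -9]]
    - [[-0.08, -0.12, 0], [0, 0, -10]]
    - [[-0.1, -0.15, 0], [0, 0, -10]]
    - [[-0.12, -0.18, 0], [0, 0, -10]]
    - [[-0.14, -0.21, 0], [0, 0, -10]]
    - [[-0.16, -0.24, 0], [0, 0, -10]]
    - [[-0.177, -0.27, 0], [0, 0, -10]]
    - [[-0.188, -0.297, 0], [0, 0, -10]]
    - [[-0.188, -0.315, 0], [0, 0, -10]]
    - [[-0.188, -0.321, 0], [0, 0, -10]]
    - [[-0.188, -0.321, 0], [0, 0, -10]]

```text
t: 15.35
position: [0.3689, 0.2772, 0.159]
tool_rot: [3.139, 0.103, -0.002]
force: [-0.2, 1.0, -3.1]
grip_width: 0.0614
```

Call:
move_arm:
  steps:
    - [[0, 0, 0.02], [0, 0, 0]]
    - [[0, 0, 0.045], [0, 0, 0]]
    - [[0, 0, 0.065], [0, 0, 0]]
    - [[0, 0, 0.076], [0, 0, 0]]
    - [[0, 0, 0.081], [0, 0, 0]]
    - [[0, 0, 0.083], [0, 0, 0]]
    - [[0, 0, 0.0837], [0, 0, 0]]
    - [[0, 0, 0.0837], [0, 0, 0]]
    - [[0, 0, 0.0837], [0, 0, 0]]

```text
t: 16.1
position: [0.3681, 0.2742, 0.0766]
tool_rot: [3.138, 0.097, -0.006]
force: [-7.0, -4.2, 11.2]
grip_width: 0.0614
```

Call:
move_arm:
  steps:
    - [[0, 0, 0], [0, 0, 0]]
    - [[0, 0, 0], [0, 0, 0]]
    - [[0, 0, 0], [0, 0, 0]]
    - [[0, 0, 0], [0, 0, 0]]
    - [[0, 0, 0], [0, 0, 0]]
    - [[0, 0, -0.03], [0, 0, 0]]
    - [[0, 0, -0.06], [0, 0, 0]]
    - [[0, 0, -0.1], [0, 0, 0]]
    - [[0, 0, -0.11], [0, 0, 0]]
    - [[0, 0, -0.11], [0, 0, 0]]
  grip: 0.085

```text
t: 16.93
position: [0.3717, 0.2776, 0.1892]
tool_rot: [-3.136, -0.099, -0.008]
force: [0.3, 0.1, -0.3]
grip_width: 0.085
```

Run:
```python
from fit import *
s=env.read_state(); print(s["t"],s["position"],s["force"],s["tool_rot"])
q=env.camera("scene"); R=cloud(q); cv2.imwrite("pics/s3.png",q["frame"])
d=env.camera("side"); D=cloud(d)
for n,P,f in(("scene",R,q),("side",D,d)):
  for nm,c,r,z0,z1 in [("pourer",(.37,.276),.031,.03,.09),("shaker",(.475,.2825),.027,.03,.09),("tamper",(.597,-.025),.0155,.08,.092)]:
    Q=pick(P,c,.045,z0,z1)
    if len(Q)>8: print(n,nm,len(Q),circ(Q,r,np.array(c)))
  S,V=cv2.split(cv2.cvtColor(f["frame"],cv2.COLOR_BGR2HSV))[1:]
  k=(np.hypot(P[...,0]-.46,P[...,1]+.297)<.11)&(V>80)&(S<60)&(P[...,2]<.03)
  k=cv2.morphologyEx(k.astype(np.uint8),cv2.MORPH_OPEN,np.ones((3,3)));l,lab,st,_=cv2.connectedComponentsWithStats(k)
  k=lab==1+st[1:,4].argmax(); print(n,"seat",rect(P[k]),find(f,"seat"))
  k2=k&(P[...,2]>.0095)&(np.hypot(P[...,0]-.46,P[...,1]+.297)<.055); Q=P[k2]
  if len(Q)>20: print("ring",len(Q),circ(Q,.0405,np.array([.46,-.297])))
```

```text
16.9333 [0.37174836 0.27763073 0.18921784] [ 0.25057001  0.13091781 -0.30514704] [-3.1363854  -0.0986156  -0.00821701]
scene pourer 563 [0.36815831 0.27465965]
scene shaker 477 [0.47625362 0.28326163]
scene tamper 56 [ 0.59810453 -0.02449893]
scene seat (array([ 457.3, -298.8]), array([132.5, 147.6]), 78.63) [([0.4674, -0.2903, 0.005], 0.89)]
ring 189 [ 0.46186914 -0.29387996]
side pourer 582 [0.36880133 0.27325334]
side shaker 456 [0.47693278 0.28208855]
side tamper 68 [ 0.59902275 -0.02540781]
side seat (array([ 461.2, -294.5]), array([126.4, 141.9]), 78.76) [([0.4599, -0.3039, 0.0056], 0.55)]
ring 420 [ 0.46108789 -0.29728778]
```

View pics/s3.png

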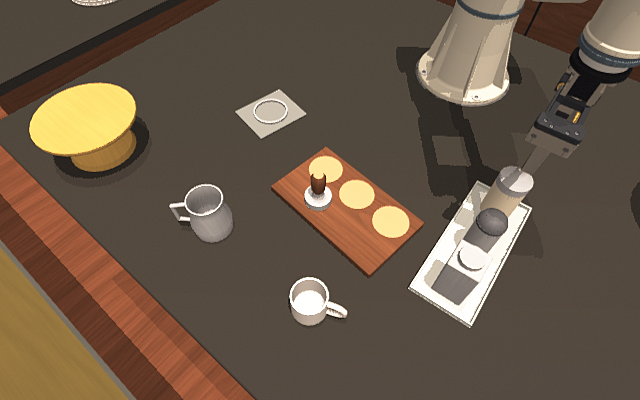

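All three containers stand in the tray (around pixels 513,185 / 491,222 / 472,258), and the tamper is untouched at (318,192). Moving to the tamper.

Call:
move_arm:
  steps:
    - [[0.022, 0.033, 0], [0, 0, 0]]
    - [[0.044, 0.066, 0], [0, 0, 0]]
    - [[0.066, 0.1, 0], [0, 0, 0]]
    - [[0.088, 0.133, 0], [0, 0, 0]]
    - [[0.11, 0.166, 0], [0, 0, 0]]
    - [[0.132, 0.2, 0], [0, 0, 0]]
    - [[0.154, 0.233, 0], [0, 0, 0]]
    - [[0.176, 0.266, 0], [0, 0, 0]]
    - [[0.198, 0.299, 0], [0, 0, 0]]
    - [[0.209, 0.315, 0], [0, 0, 0]]
    - [[0.209, 0.315, 0], [0, 0, 0]]
    - [[0.209, 0.315, 0.04], [0, 0, 0]]
    - [[0.209, 0.315, 0.06], [0, 0, 0]]
    - [[0.209, 0.315, 0.06], [0, 0, 0]]
    - [[0.209, 0.315, 0.06], [0, 0, 0]]
  grip: 0.06

```text
t: 18.38
position: [0.5963, -0.0244, 0.1242]
tool_rot: [-3.14, -0.099, 0.008]
force: [0.5, -0.9, 0.6]
grip_width: 0.06
```

Run:
```python
from fit import *
s=env.read_state(); print(s["t"],s["position"],s["force"],s["tool_rot"])
p=env.camera("wrist"); P=cloud(p); c=(.598,-.025)
Q=pick(P,c,.03,.075,.095); print(len(Q), circ(Q,.0155,np.array(c)) if len(Q)>5 else 0)
Q=pick(P,c,.035,.032,.04); print(len(Q),rect(Q) if len(Q)>5 else 0, find(p,"tamper"))
```

```text
18.3833 [ 0.59630203 -0.02437824  0.12422772] [ 0.46478593 -0.88188836  0.61038616] [-3.13955502 -0.09934483  0.00754029]
342 [ 0.59594929 -0.02458339]
1856 (array([595.7, -23.7]), array([57.1, 56.4]), 3.97) [([0.5947, -0.0184, 0.0374], 0.97)]
```

Well aligned. Descending to grip height (TCP 0.067), gripping and lifting.

Call:
move_arm:
  steps:
    - [[0, 0, 0.025], [0, 0, 0]]
    - [[0, 0, 0.045], [0, 0, 0]]
    - [[0, 0, 0.057], [0, 0, 0]]
    - [[0, 0, 0.057], [0, 0, 0]]
    - [[0, 0, 0.057], [0, 0, 0]]

```text
t: 18.9
position: [0.5985, -0.0248, 0.0698]
tool_rot: [-3.14, -0.099, -0.0]
force: [0.3, 0.3, 1.4]
grip_width: 0.0597
```

Call:
move_arm:
  steps:
    - [[0, 0, 0], [0, 0, 0]]
    - [[0, 0, 0], [0, 0, 0]]
    - [[0, 0, 0], [0, 0, 0]]
    - [[0, 0, 0], [0, 0, 0]]
    - [[0, 0, 0], [0, 0, 0]]
    - [[0, 0, 0], [0, 0, 0]]
    - [[0, 0, 0], [0, 0, 0]]
  grip: 0.01

```text
t: 19.48
position: [0.5981, -0.0251, 0.0697]
tool_rot: [3.14, 0.099, -0.0]
force: [-3.0, -0.1, 5.6]
grip_width: 0.0299
```

Call:
move_arm:
  steps:
    - [[0, 0, -0.01], [0, 0, 0]]
    - [[0, 0, -0.03], [0, 0, 0]]
    - [[0, 0, -0.05], [0, 0, 0]]
    - [[0, 0, -0.065], [0, 0, 0]]
    - [[0, 0, -0.07], [0, 0, 0]]
    - [[0, 0, -0.07], [0, 0, 0]]

```text
t: 19.98
position: [0.5991, -0.025, 0.1407]
tool_rot: [3.14, 0.099, 0.004]
force: [-0.1, 0.0, -3.7]
grip_width: 0.03
```

Call:
move_arm:
  steps:
    - [[-0.007, 0.012, 0], [0, 0, 0]]
    - [[-0.02, 0.034, 0], [0, 0, 0]]
    - [[-0.036, 0.06, 0], [0, 0, 0]]
    - [[-0.053, 0.09, 0], [0, 0, 0]]
    - [[-0.071, 0.12, 0], [0, 0, 0]]
    - [[-0.089, 0.15, 0], [0, 0, 0]]
    - [[-0.107, 0.18, 0], [0, 0, 0]]
    - [[-0.124, 0.21, 0], [0, 0, 0]]
    - [[-0.14, 0.238, 0], [0, 0, 0]]
    - [[-0.15, 0.254, 0], [0, 0, 0]]
    - [[-0.154, 0.261, 0], [0, 0, 0]]
    - [[-0.154, 0.261, 0], [0, 0, 0]]
    - [[-0.154, 0.261, 0], [0, 0, 0]]

```text
t: 21.07
position: [0.4603, -0.2948, 0.1384]
tool_rot: [-3.139, -0.097, 0.002]
force: [0.4, 0.7, -3.3]
grip_width: 0.0299
```

Run:
```python
from fit import *
s=env.read_state(); print(s["t"],s["position"],s["force"],s["tool_rot"])
for n in("wrist","side","scene"):
  p=env.camera(n); P=cloud(p); cv2.imwrite(f"pics/seat_{n}.png",p["frame"])
  Q=pick(P,(.461,-.2955),.06,.0098,.02); print(n,len(Q),circ(Q,.0405,np.array([.461,-.2955])) if len(Q)>20 else 0)
  Q=pick(P,(.461,-.2955),.04,.14,.155) 
  Q=pick(P,(.461,-.2955),.045,.085,.106); print("foot",len(Q),circ(Q,.029,np.array([.461,-.2955])) if len(Q)>20 else 0)
```

```text
21.0667 [ 0.46026239 -0.29484277  0.13838192] [ 0.42677054  0.68776385 -3.27289987] [-3.13895994e+00 -9.67100462e-02  1.68334273e-03]
wrist 593 [ 0.45864114 -0.29447644]
foot 2266 [ 0.45828783 -0.30074216]
side 338 [ 0.46100966 -0.29763688]
foot 733 [ 0.46100749 -0.29212485]
scene 171 [ 0.46195742 -0.29411343]
foot 236 [ 0.46011249 -0.29363196]
```

View pics/seat_side.png

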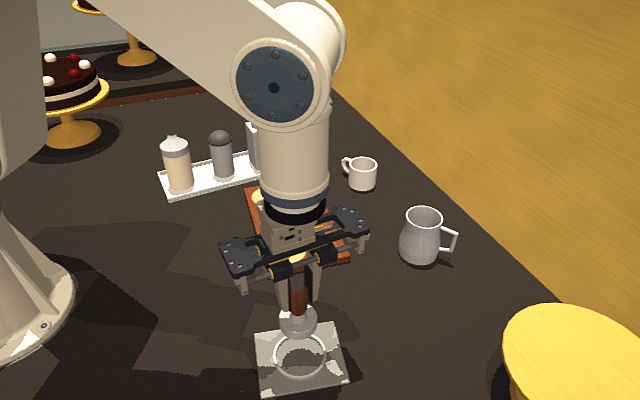

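View pics/seat_wrist.png

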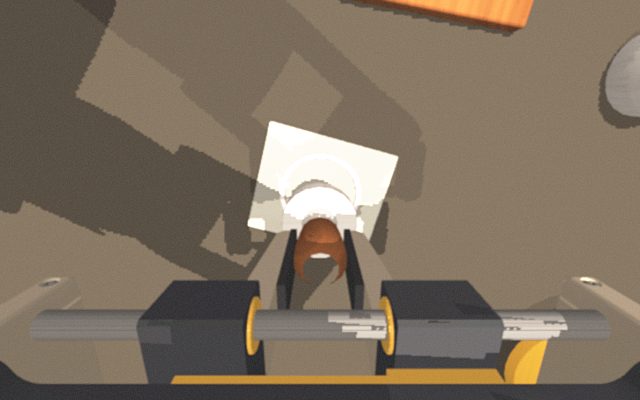

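Side and wrist views: the held tamper is concentric with the ring within about 1 mm, ring centre ≈ (0.4605, −0.2954). Lowering it.

Call:
move_arm:
  steps:
    - [[0, 0, 0.02], [0, 0, 0]]
    - [[0, 0, 0.045], [0, 0, 0]]
    - [[0, 0, 0.062], [0, 0, 0]]
    - [[0, 0, 0.072], [0, 0, 0]]
    - [[0, 0, 0.078], [0, 0, 0]]
    - [[0, 0, 0.081], [0, 0, 0]]
    - [[0, 0, 0.082], [0, 0, 0]]
    - [[0, 0, 0.082], [0, 0, 0]]
    - [[0, 0, 0.082], [0, 0, 0]]

```text
t: 21.97
position: [0.4617, -0.2954, 0.058]
tool_rot: [3.139, 0.099, 0.002]
force: [-0.2, -0.8, -3.6]
grip_width: 0.0299
```

Call:
move_arm:
  steps:
    - [[0, 0, 0], [0, 0, 0]]
    - [[0, 0, 0], [0, 0, 0]]
    - [[0, 0, 0], [0, 0, 0]]
    - [[0, 0, 0], [0, 0, 0]]
    - [[0, 0, 0], [0, 0, 0]]
    - [[0, 0, -0.03], [0, 0, 0]]
    - [[0, 0, -0.06], [0, 0, 0]]
    - [[0, 0, -0.1], [0, 0, 0]]
    - [[0, 0, -0.13], [0, 0, 0]]
    - [[0, 0, -0.13], [0, 0, 0]]
  grip: 0.06

```text
t: 22.8
position: [0.464, -0.2971, 0.1935]
tool_rot: [3.135, 0.098, 0.012]
force: [0.4, -0.9, 0.3]
grip_width: 0.06
```

Run:
```python
from fit import *
s=env.read_state(); print(s["t"],s["position"],s["force"],s["tool_rot"])
for n in("wrist","side"):
  p=env.camera(n); P=cloud(p); cv2.imwrite(f"pics/seated_{n}.png",p["frame"])
  c=(.4605,-.2954)
  Q=pick(P,c,.032,.015,.03); print("foot",len(Q),np.median(Q[:,2]),circ(Q[Q[:,2]<.021],.029,np.array(c)) if len(Q)>20 else 0)
  Q=pick(P,c,.03,.066,.082); print("handle",len(Q),circ(Q,.0155,np.array(c)) if len(Q)>5 else 0)
```

```text
22.8 [ 0.46399345 -0.29712155  0.19347481] [ 0.39204133 -0.89466145  0.28073695] [3.1346016  0.09848463 0.01240744]
foot 1275 0.023969007669998432 [ 0.45935158 -0.29515907]
handle 103 [ 0.45939902 -0.29514476]
foot 700 0.023714411669383206 [ 0.4622675  -0.29586526]
handle 141 [ 0.46221532 -0.29557348]
```

View pics/seated_side.png

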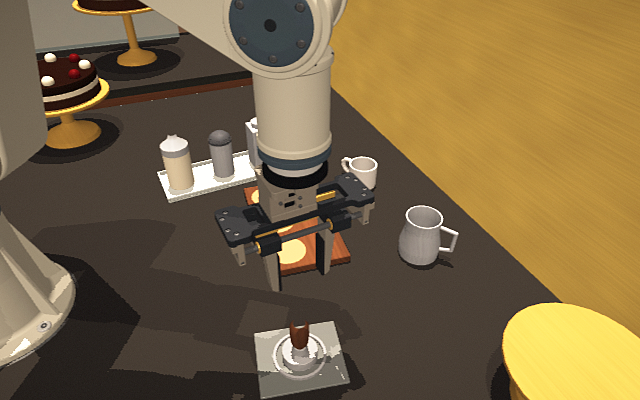

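The tamper stands in the ring at pixel (299,352), foot top at 24 mm, so fully seated. Now returning the pourer.

Call:
move_arm:
  steps:
    - [[-0.004, -0.04, 0], [0, 0, 0]]
    - [[-0.008, -0.08, 0], [0, 0, 0]]
    - [[-0.012, -0.12, 0], [0, 0, 0]]
    - [[-0.016, -0.16, 0], [0, 0, 0]]
    - [[-0.02, -0.2, 0], [0, 0, 0]]
    - [[-0.024, -0.24, 0], [0, 0, 0]]
    - [[-0.028, -0.28, 0], [0, 0, 0]]
    - [[-0.032, -0.32, 0], [0, 0, 0]]
    - [[-0.036, -0.36, 0], [0, 0, 0]]
    - [[-0.04, -0.4, 0], [0, 0, 0]]
    - [[-0.044, -0.44, 0], [0, 0, 0]]
    - [[-0.048, -0.48, 0], [0, 0, 0]]
    - [[-0.052, -0.52, 0], [0, 0, 0]]
    - [[-0.056, -0.556, 0], [0, 0, 0]]
    - [[-0.056, -0.574, 0], [0, 0, 0]]
    - [[-0.056, -0.574, 0], [0, 0, 0]]
    - [[-0.056, -0.574, 0], [0, 0, 0]]
    - [[-0.056, -0.574, 0], [0, 0, 0]]
  grip: 0.0919

```text
t: 24.4
position: [0.3683, 0.2729, 0.1861]
tool_rot: [3.138, 0.099, -0.003]
force: [0.7, -0.7, -0.4]
grip_width: 0.0919
```

Run:
```python
from fit import *
s=env.read_state(); print(s["t"],s["position"],s["force"],s["tool_rot"])
p=env.camera("wrist"); P=cloud(p); c=(.3685,.274)
Q=pick(P,c,.045,.045,.095); print(len(Q), circ(Q,.031,np.array(c)) if len(Q)>5 else 0)
```

```text
24.4 [0.36830335 0.27291235 0.18608728] [ 0.685312   -0.69957269 -0.36316478] [ 3.13827863e+00  9.90150007e-02 -3.00094854e-03]
371 [0.36592929 0.27413533]
```

Call:
move_arm:
  steps:
    - [[0, -0.001, 0.03], [0, 0, 0]]
    - [[0, -0.001, 0.06], [0, 0, 0]]
    - [[0, -0.001, 0.09], [0, 0, 0]]
    - [[0, -0.001, 0.109], [0, 0, 0]]
    - [[0, -0.001, 0.109], [0, 0, 0]]
    - [[0, -0.001, 0.109], [0, 0, 0]]

```text
t: 24.95
position: [0.3686, 0.2737, 0.0778]
tool_rot: [3.139, 0.096, -0.003]
force: [0.3, 0.0, 0.1]
grip_width: 0.0917
```

Call:
move_arm:
  steps:
    - [[0, 0, 0], [0, 0, 0]]
    - [[0, 0, 0], [0, 0, 0]]
    - [[0, 0, 0], [0, 0, 0]]
    - [[0, 0, 0], [0, 0, 0]]
    - [[0, 0, 0], [0, 0, 0]]
    - [[0, 0, 0], [0, 0, 0]]
    - [[0, 0, 0], [0, 0, 0]]
    - [[0, 0, 0], [0, 0, 0]]
  grip: 0.03

```text
t: 25.62
position: [0.369, 0.2755, 0.0788]
tool_rot: [-3.14, -0.099, -0.001]
force: [-2.4, -0.2, 8.4]
grip_width: 0.0617
```

Call:
move_arm:
  steps:
    - [[0, 0, -0.01], [0, 0, 0]]
    - [[0, 0, -0.03], [0, 0, 0]]
    - [[0, 0, -0.05], [0, 0, 0]]
    - [[0, 0, -0.07], [0, 0, 0]]
    - [[0, 0, -0.084], [0, 0, 0]]
    - [[0, 0, -0.084], [0, 0, 0]]
    - [[0, 0, -0.084], [0, 0, 0]]

```text
t: 26.2
position: [0.3692, 0.2754, 0.1628]
tool_rot: [-3.139, -0.099, -0.002]
force: [-0.2, -0.2, -2.7]
grip_width: 0.0615
```

Call:
move_arm:
  steps:
    - [[0.0, 0.012, 0], [0, 0, 0]]
    - [[0.004, 0.036, 0], [0, 0, 2]]
    - [[0.012, 0.065, 0], [0, 0, 4]]
    - [[0.024, 0.097, 0], [0, 0, 7]]
    - [[0.037, 0.129, 0], [0, 0, 10]]
    - [[0.051, 0.161, 0], [0, 0, 10]]
    - [[0.065, 0.193, 0], [0, 0, 10]]
    - [[0.079, 0.225, 0], [0, 0, 10]]
    - [[0.093, 0.257, 0], [0, 0, 10]]
    - [[0.107, 0.289, 0], [0, 0, 10]]
    - [[0.119, 0.318, 0], [0, 0, 10]]
    - [[0.127, 0.339, 0], [0, 0, 10]]
    - [[0.13, 0.348, 0], [0, 0, 10]]
    - [[0.13, 0.348, 0], [0, 0, 10]]
    - [[0.13, 0.348, 0], [0, 0, 10]]

```text
t: 27.45
position: [0.5192, -0.0639, 0.1611]
tool_rot: [-3.136, 0.177, 0.004]
force: [0.0, -0.4, -2.9]
grip_width: 0.0617
```

Call:
move_arm:
  steps:
    - [[0, 0, 0.015], [0, 0, 0]]
    - [[0, 0, 0.035], [0, 0, 0]]
    - [[0, 0, 0.053], [0, 0, 0]]
    - [[0, 0, 0.063], [0, 0, 0]]
    - [[0, 0, 0.067], [0, 0, 0]]
    - [[0, 0, 0.069], [0, 0, 0]]
    - [[0, 0, 0.069], [0, 0, 0]]
    - [[0, 0, 0.069], [0, 0, 0]]

```text
t: 28.12
position: [0.521, -0.0637, 0.0939]
tool_rot: [3.137, -0.175, 0.002]
force: [-0.3, -0.1, -1.9]
grip_width: 0.0616
```

Position matches the original grip; 1 mm lower, then release.

Call:
move_arm:
  steps:
    - [[0, 0, 0.001], [0, 0, 0]]
    - [[0, 0, 0.001], [0, 0, 0]]

```text
t: 28.28
position: [0.5213, -0.0639, 0.0929]
tool_rot: [3.137, -0.175, 0.003]
force: [-0.3, -0.1, 0.1]
grip_width: 0.0613
```

Call:
move_arm:
  steps:
    - [[0, 0, 0], [0, 0, 0]]
    - [[0, 0, 0], [0, 0, 0]]
    - [[0, 0, 0], [0, 0, 0]]
    - [[0, 0, 0], [0, 0, 0]]
    - [[0, 0, 0], [0, 0, 0]]
    - [[0, 0, -0.03], [0, 0, 0]]
    - [[0, 0, -0.06], [0, 0, 0]]
    - [[0, 0, -0.095], [0, 0, 0]]
    - [[0, 0, -0.095], [0, 0, 0]]
  grip: 0.085

```text
t: 29.03
position: [0.524, -0.0644, 0.1932]
tool_rot: [3.136, -0.175, 0.014]
force: [1.2, 0.0, -0.6]
grip_width: 0.0853
```

Call:
move_arm:
  steps:
    - [[-0.01, -0.04, 0], [0, 0, -3]]
    - [[-0.02, -0.079, 0], [0, 0, -6]]
    - [[-0.029, -0.118, 0], [0, 0, -10]]
    - [[-0.039, -0.157, 0], [0, 0, -10]]
    - [[-0.048, -0.196, 0], [0, 0, -10]]
    - [[-0.057, -0.235, 0], [0, 0, -10]]
    - [[-0.067, -0.274, 0], [0, 0, -10]]
    - [[-0.076, -0.313, 0], [0, 0, -10]]
    - [[-0.083, -0.3395, 0], [0, 0, -10]]
    - [[-0.083, -0.3395, 0], [0, 0, -10]]
    - [[-0.083, -0.3395, 0.03], [0, 0, -10]]
    - [[-0.083, -0.3395, 0.04], [0, 0, -10]]
    - [[-0.083, -0.3395, 0.04], [0, 0, -10]]
    - [[-0.083, -0.3395, 0.04], [0, 0, -10]]
  grip: 0.08

```text
t: 30.2
position: [0.4755, 0.2816, 0.1467]
tool_rot: [3.139, 0.097, -0.003]
force: [0.6, -0.0, -0.4]
grip_width: 0.0803
```

Call:
move_arm:
  steps:
    - [[0, 0, 0.03], [0, 0, 0]]
    - [[0, 0, 0.06], [0, 0, 0]]
    - [[0, 0, 0.085], [0, 0, 0]]
    - [[0, 0, 0.085], [0, 0, 0]]
    - [[0, 0, 0.085], [0, 0, 0]]

```text
t: 30.62
position: [0.4759, 0.282, 0.0624]
tool_rot: [3.139, 0.097, -0.002]
force: [-0.8, 0.1, -0.0]
grip_width: 0.0801
```

Call:
move_arm:
  steps:
    - [[0, 0, 0], [0, 0, 0]]
    - [[0, 0, 0], [0, 0, 0]]
    - [[0, 0, 0], [0, 0, 0]]
    - [[0, 0, 0], [0, 0, 0]]
    - [[0, 0, 0], [0, 0, 0]]
    - [[0, 0, 0], [0, 0, 0]]
    - [[0, 0, 0], [0, 0, 0]]
    - [[0, 0, 0], [0, 0, 0]]
  grip: 0.03

```text
t: 31.28
position: [0.4764, 0.2831, 0.0634]
tool_rot: [-3.139, -0.099, -0.002]
force: [-2.5, -0.2, 8.7]
grip_width: 0.0533
```

Call:
move_arm:
  steps:
    - [[0, 0, -0.01], [0, 0, 0]]
    - [[0, 0, -0.03], [0, 0, 0]]
    - [[0, 0, -0.05], [0, 0, 0]]
    - [[0, 0, -0.07], [0, 0, 0]]
    - [[0, 0, -0.084], [0, 0, 0]]
    - [[0, 0, -0.084], [0, 0, 0]]
    - [[0, 0, -0.084], [0, 0, 0]]

```text
t: 31.87
position: [0.4762, 0.2829, 0.1469]
tool_rot: [-3.139, -0.099, -0.002]
force: [-1.0, -0.3, -2.2]
grip_width: 0.0537
```

Call:
move_arm:
  steps:
    - [[0.0, 0.012, 0], [0, 0, 0]]
    - [[0.0, 0.036, 0], [0, 0, 2]]
    - [[0.004, 0.065, 0], [0, 0, 4]]
    - [[0.01, 0.097, 0], [0, 0, 7]]
    - [[0.017, 0.129, 0], [0, 0, 10]]
    - [[0.024, 0.161, 0], [0, 0, 10]]
    - [[0.03, 0.193, 0], [0, 0, 10]]
    - [[0.036, 0.225, 0], [0, 0, 10]]
    - [[0.04, 0.248, 0], [0, 0, 10]]
    - [[0.041, 0.258, 0], [0, 0, 10]]
    - [[0.041, 0.258, 0], [0, 0, 10]]
    - [[0.041, 0.258, 0], [0, 0, 10]]

```text
t: 32.87
position: [0.5321, 0.0275, 0.1453]
tool_rot: [-3.136, 0.178, 0.003]
force: [-0.7, -0.0, -2.9]
grip_width: 0.0535
```

Call:
move_arm:
  steps:
    - [[0, 0, 0.015], [0, 0, 0]]
    - [[0, 0, 0.035], [0, 0, 0]]
    - [[0, 0, 0.053], [0, 0, 0]]
    - [[0, 0, 0.063], [0, 0, 0]]
    - [[0, 0, 0.067], [0, 0, 0]]
    - [[0, 0, 0.069], [0, 0, 0]]
    - [[0, 0, 0.07], [0, 0, 0]]
    - [[0, 0, 0.07], [0, 0, 0]]

```text
t: 33.53
position: [0.5314, 0.0287, 0.0774]
tool_rot: [-3.136, 0.174, 0.005]
force: [-8.4, 2.0, 13.1]
grip_width: 0.0534
```

Call:
move_arm:
  steps:
    - [[0, 0, 0], [0, 0, 0]]
    - [[0, 0, 0], [0, 0, 0]]
    - [[0, 0, 0], [0, 0, 0]]
    - [[0, 0, 0], [0, 0, 0]]
    - [[0, 0, 0], [0, 0, 0]]
    - [[0, 0, -0.03], [0, 0, 0]]
    - [[0, 0, -0.06], [0, 0, 0]]
    - [[0, 0, -0.1], [0, 0, 0]]
    - [[0, 0, -0.11], [0, 0, 0]]
    - [[0, 0, -0.11], [0, 0, 0]]
  grip: 0.085

```text
t: 34.37
position: [0.5354, 0.0279, 0.1895]
tool_rot: [-3.136, 0.175, -0.01]
force: [0.1, -0.1, -1.1]
grip_width: 0.085
```

Call:
move_arm:
  steps:
    - [[0.003, -0.04, 0], [0, 0, -3]]
    - [[0.006, -0.08, 0], [0, 0, -6]]
    - [[0.009, -0.12, 0], [0, 0, -10]]
    - [[0.012, -0.16, 0], [0, 0, -10]]
    - [[0.014, -0.2, 0], [0, 0, -10]]
    - [[0.017, -0.24, 0], [0, 0, -10]]
    - [[0.0177, -0.2646, 0], [0, 0, -10]]
    - [[0.0177, -0.2646, 0], [0, 0, -10]]
    - [[0.0177, -0.2646, 0.02], [0, 0, -10]]
    - [[0.0177, -0.2646, 0.02], [0, 0, -10]]
    - [[0.0177, -0.2646, 0.02], [0, 0, -10]]
  grip: 0.0919

```text
t: 35.28
position: [0.5785, 0.2874, 0.1638]
tool_rot: [3.138, 0.098, -0.007]
force: [-0.1, 1.0, -0.6]
grip_width: 0.0919
```

Call:
move_arm:
  steps:
    - [[0, 0, 0.03], [0, 0, 0]]
    - [[0, 0, 0.06], [0, 0, 0]]
    - [[0, 0, 0.085], [0, 0, 0]]
    - [[0, 0, 0.091], [0, 0, 0]]
    - [[0, 0, 0.091], [0, 0, 0]]
    - [[0, 0, 0.091], [0, 0, 0]]

```text
t: 35.78
position: [0.5807, 0.2885, 0.0761]
tool_rot: [-3.14, -0.098, -0.001]
force: [0.5, 0.7, 0.6]
grip_width: 0.092
```

Call:
move_arm:
  steps:
    - [[0, 0, 0], [0, 0, 0]]
    - [[0, 0, 0], [0, 0, 0]]
    - [[0, 0, 0], [0, 0, 0]]
    - [[0, 0, 0], [0, 0, 0]]
    - [[0, 0, 0], [0, 0, 0]]
    - [[0, 0, 0], [0, 0, 0]]
    - [[0, 0, 0], [0, 0, 0]]
    - [[0, 0, 0], [0, 0, 0]]
  grip: 0.03

```text
t: 36.45
position: [0.5802, 0.2889, 0.0757]
tool_rot: [-3.14, -0.099, -0.001]
force: [-0.7, 0.1, 6.3]
grip_width: 0.0578
```

Call:
move_arm:
  steps:
    - [[0, 0, -0.01], [0, 0, 0]]
    - [[0, 0, -0.03], [0, 0, 0]]
    - [[0, 0, -0.05], [0, 0, 0]]
    - [[0, 0, -0.07], [0, 0, 0]]
    - [[0, 0, -0.084], [0, 0, 0]]
    - [[0, 0, -0.084], [0, 0, 0]]
    - [[0, 0, -0.084], [0, 0, 0]]

```text
t: 37.03
position: [0.5802, 0.2888, 0.1595]
tool_rot: [-3.14, -0.099, -0.001]
force: [-0.2, -0.2, -4.4]
grip_width: 0.0578
```

Call:
move_arm:
  steps:
    - [[-0.004, 0.012, 0], [0, 0, 1]]
    - [[-0.011, 0.036, 0], [0, 0, 3]]
    - [[-0.02, 0.065, 0], [0, 0, 6]]
    - [[-0.029, 0.095, 0], [0, 0, 9]]
    - [[-0.038, 0.125, 0], [0, 0, 12]]
    - [[-0.044, 0.15, 0], [0, 0, 12.6]]
    - [[-0.0476, 0.162, 0], [0, 0, 12.6]]
    - [[-0.0476, 0.162, 0], [0, 0, 12.6]]
    - [[-0.0476, 0.162, 0], [0, 0, 12.6]]

```text
t: 37.78
position: [0.5423, 0.1236, 0.1585]
tool_rot: [-3.132, 0.249, 0.002]
force: [0.8, 0.9, -3.7]
grip_width: 0.0576
```

Call:
move_arm:
  steps:
    - [[0, 0, 0.015], [0, 0, 0]]
    - [[0, 0, 0.035], [0, 0, 0]]
    - [[0, 0, 0.053], [0, 0, 0]]
    - [[0, 0, 0.063], [0, 0, 0]]
    - [[0, 0, 0.067], [0, 0, 0]]
    - [[0, 0, 0.069], [0, 0, 0]]
    - [[0, 0, 0.0695], [0, 0, 0]]
    - [[0, 0, 0.0695], [0, 0, 0]]

```text
t: 38.45
position: [0.5435, 0.1245, 0.0903]
tool_rot: [-3.132, 0.246, -0.002]
force: [0.1, 0.3, -3.1]
grip_width: 0.0579
```

Call:
move_arm:
  steps:
    - [[0, 0, 0], [0, 0, 0]]
    - [[0, 0, 0], [0, 0, 0]]
    - [[0, 0, 0], [0, 0, 0]]
    - [[0, 0, 0], [0, 0, 0]]
    - [[0, 0, 0], [0, 0, 0]]
    - [[0, 0, -0.03], [0, 0, 0]]
    - [[0, 0, -0.06], [0, 0, 0]]
    - [[0, 0, -0.1], [0, 0, 0]]
    - [[0, 0, -0.14], [0, 0, 0]]
    - [[-0.08, -0.1, -0.14], [0, 0, 0]]
    - [[-0.1, -0.14, -0.14], [0, 0, 0]]
    - [[-0.1, -0.14, -0.14], [0, 0, 0]]
    - [[-0.1, -0.14, -0.14], [0, 0, 0]]
    - [[-0.1, -0.14, -0.14], [0, 0, 0]]
    - [[-0.1, -0.14, -0.14], [0, 0, 0]]
  grip: 0.085

```text
t: 39.7
position: [0.4649, 0.2798, 0.2298]
tool_rot: [-3.132, 0.241, -0.0]
force: [1.3, 0.0, 0.4]
grip_width: 0.0851
```

Run:
```python
from fit import *
s=env.read_state(); print(s["t"],s["position"],s["force"])
for n in("scene","side"):
  p=env.camera(n); P=cloud(p); cv2.imwrite(f"pics/end_{n}.png",p["frame"])
  for nm,c,r,z0,z1 in [("pourer",(.521,-.064),.031,.05,.1),("shaker",(.534,.028),.027,.04,.1),("tamper",(.4605,-.2954),.0155,.066,.082),("cup",(.783,.11),.034,.02,.055),("jug",(.781,-.157),.042,.02,.09)]:
    Q=pick(P,c,.05,z0,z1)
    if len(Q)>8: print(n,nm,len(Q),np.round(circ(Q,r,np.array(c)),4))
  Q=pick(P,(.543,.123),.055,.126,.133); print(n,"tin top",len(Q),rect(Q) if len(Q)>5 else 0)
```

```text
39.7 [0.46487957 0.27984403 0.22983215] [1.30818413 0.02938216 0.42617454]
scene pourer 432 [ 0.5204 -0.0645]
scene shaker 467 [0.5309 0.029 ]
scene tamper 68 [ 0.4615 -0.2948]
scene cup 556 [0.7838 0.1133]
scene jug 1600 [ 0.7779 -0.1565]
scene tin top 413 (array([544.9, 125. ]), array([58.1, 58.4]), 81.28)
side pourer 605 [ 0.5212 -0.0655]
side shaker 155 [0.5316 0.028 ]
side tamper 135 [ 0.4623 -0.2957]
side cup 581 [0.7825 0.1075]
side jug 1679 [ 0.7803 -0.1547]
side tin top 207 (array([543.9, 120.3]), array([59.2, 58.2]), 80.56)
```

View pics/end_scene.png

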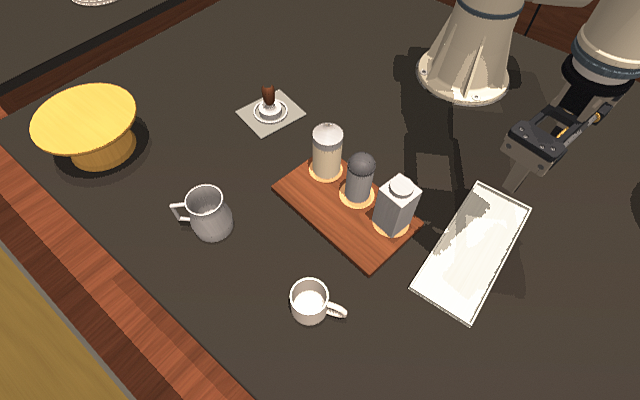

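The final view shows pourer, shaker and tin upright on their cork spots, at (327,150), (360,180) and (397,205). The tamper is in the ring at (269,103) and the arm is clear. Handing in.

```bash
python3 -c "
from workcell import env
print(env.close_job())"
```

```text
the job is handed in; nothing more can be done
None
```

The job is done and handed in at about 40 s of the 136 s allowed; the hand-in gave no verdict. I moved the tin, shaker and pourer into the side tray, set the tamper in the steel ring, then put the pourer, shaker and tin back on their own cork spots.

**Containers:** in the last scene and side pictures, each stood upright within about 4 mm of where it started (limit 15 mm).

**Tamper:** it stood upright about 1–2 mm from the ring's centre. Its foot top, at 24 mm, matched full seating on the mat.

**Cup and jug:** I did not touch either. They measured within about 4 mm of their start, which is about the measuring noise.

**Disagreements:** none of the checks failed. The cameras disagreed by 1 to 5 mm on some positions. The wrist force rose briefly to about 16 N at most as the shaker was set down, well under the limits.

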